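# Put the mixed-up lids back on their own praline crocks

## Robot

A 6-joint arm with a two-finger parallel gripper is mounted at the origin on a cart in front of the work surface, level with it; the furniture and walls round the work are solid. World frame = base frame: x ahead of the robot, y to its left, z up, the work surface at z = 0. Lengths are in m, angles in degrees, forces in N, time in s.
With the tool pointing down it reaches from about 0.375 to 0.9 m from the base axis. Payload 3.1 kg.
Tool frame: the origin (TCP) lies between the finger pads; the fingertips stand 11 mm ahead of it and the grasp point (between the pads) lies 8 mm behind it; z points along the fingers, y is the line along which they close (so a half turn about z gives the same grasp; the last joint's range is limited). The gripper opens to 87 mm and grips with 3 to 60 N. Pads are 19 mm wide; open, the fingers measure 117 mm over their backs; the gripper's body (75 mm by 190 mm) begins 51 mm behind the grasp point.
Start: joints at [-84.655, 30.224, 82.088, -0, 67.689, -10.227], TCP at [0.168, -0.602, 0.211] pointing down, gripper open.
Joint ranges: [-176.69, 176.69], [-43.24, 126.21], [12.49, 139.97], [-82, 262], [0, 151.66], [-163.58, 163.58]. Speed limits (degrees/s): [159.86, 159.86, 180, 180, 180, 180].

## Interface

Orientations are given as a 3x3 rotation matrix whose columns are the frame's x, y, z axes.
In Python, from rig import bot gives the robot as it stands.
- The arm moves only by the tool apply_moves, never from a script. Its argument "steps" is a list that holds one entry, the list of rows, each a list of 7 numbers: the shift along the tool's x, y, z in cm, then the turn, a rotation vector about the tool's x, y, z in degrees, then the gripper command: -1 is shut, 1 is fully open, values between are in proportion. In form: [[[dx, dy, dz, rx, ry, rz, jaw], ...]]. A call has 1 to 20 rows; each row is the pose to reach, as a shift and turn from the pose commanded when the call began, along the tool's axes at that moment; what a row does not reach only later rows make up. A row lasts 1/8 s, in which the tool goes at most 62.5 mm and 10.7 degrees, less where a joint would pass 70% of its speed; a pose out of reach is approached as far as the arm can. A call with a gripper value outside its range is refused whole. The fingers move at their own pace and stop on an object; the grip force is fixed at half the most. Time passes only in rows, so rows that repeat a pose let the fingers close. It gives the time, the measured TCP pose, the force, the opening and the grip force at its end, in the units of the state.
- bot.read_state(): the state, without advancing time (a new reading comes with each control period).
- bot.capture(name): name is "side" or "top"; returns the picture (400x640x3 uint8, blue, green, red); there is no depth.
- bot.camera_model(name): a dict with "intrinsics" (3x3 intrinsics, pixels), "R" (3x3) and "t" (3): a world point X has camera coordinates R X + t. Camera axes: x right, y down, z forward; pixel columns grow to the right and rows downward; lengths in m; the calibration is good to about 2 mm. A picture is of the moment at which its call begins. camera_model takes no time and is no camera call.
- bot.hand_in(): hands the job in; it is judged then, once.
The state is a dict: "time_s": time; "joint_positions": joint angles; "qvel": joint speeds; "tau": joint torques, N m; "position": TCP position; "tcp_rot": TCP orientation; "force": force on the tool from outside, world axes, zero at the start; "moment": the same for the moment, N m; "opening": opening from 0.0 (shut) to 1.0 (fully open); "grasp_force": force on a finger pad.
Only numpy, scipy, OpenCV 4.12 (cv2) and the standard library are available. Lean on these libraries where they do the work, as an engineer would, in place of code of your own. Each camera call takes 0.05 s, during which the arm holds its last target. There are 200 camera calls.

## Task

The lids of the three praline crocks have got mixed up, so none of them closes: put each lid on the crock it fits, small on small, middle on middle and large on large, fully home and level. The plugs go into the food, so a lid that has to be laid aside goes on the empty brown plate, never on the bare counter. Leave the crocks standing where they are.

Things in the scene. Friction and masses are not known exactly. Their poses are not given: they have to be found in the camera images.
- lid_small_knob (a point): small round wooden lid, loose; the point is mid-height of its upright knob (22 mm across, 28 high), z up. Below the knob: flange 64 mm across, 8 thick (underside 22 mm below the point), then a plug 14 mm deep, tapering from 41 to 33 mm at its foot (36 mm below the point). Starts on the middle crock, flange on the rim, plug loose in the wide mouth.
- lid_middle_knob (a point): middle round wooden lid, loose; the point is mid-height of its upright knob (25 mm across, 28 high), z up. Below the knob: flange 76 mm across, 8 thick (underside 22 mm below the point), then a plug 14 mm deep, tapering from 53 to 45 mm at its foot (36 mm below the point). Starts on the large crock, flange on the rim, plug loose in the wide mouth.
- lid_large_knob (a point): large round wooden lid, loose; the point is mid-height of its upright knob (28 mm across, 28 high), z up. Below the knob: flange 88 mm across, 8 thick (underside 22 mm below the point), then a plug 14 mm deep, tapering from 65 to 57 mm at its foot (36 mm below the point). Starts on the small crock, its plug standing on the rim.
- crock_small_mouth (a point): small bellied stoneware crock with a brown foot, loose, upright on the counter: 82 mm high, belly diameter 96 mm, neck 54 mm outside, round open mouth of diameter 44 mm. The point is the centre of the mouth at rim height, z up. With the small lid fully home the lid's knob point stands 22 mm above this point.
- crock_middle_mouth (a point): middle bellied stoneware crock with a brown foot, loose, upright on the counter: 96 mm high, belly diameter 104 mm, neck 66 mm outside, round open mouth of diameter 56 mm. The point is the centre of the mouth at rim height, z up. With the middle lid fully home the lid's knob point stands 22 mm above this point.
- crock_large_mouth (a point): large bellied stoneware crock with a brown foot, loose, upright on the counter: 110 mm high, belly diameter 112 mm, neck 78 mm outside, round open mouth of diameter 68 mm. The point is the centre of the mouth at rim height, z up. With the large lid fully home the lid's knob point stands 22 mm above this point.
- rest_plate_top (a point): flat round brown stoneware plate, empty, loose, 149 mm across; the point is the centre of its flat upper face (about 120 mm across, 10 mm above the counter), z up; the thin rim rises to 16 mm. A lid standing on its plug there has its knob point 36 mm above this point.
Mind the look-alikes: they are no part of the job. Leave any yellow look-alike of the part that bears lid_middle_knob alone.

How it is judged (in metres and radians):
At the end, for the whole second after the job is handed in: Each lid sits on the crock of its own size: level within 0.1 rad, centred within 6 mm, flange down on the rim within 4 mm, released and at rest; every crock is upright with its mouth within 40 mm of where it stood (horizontal distance between lid_small_knob and crock_small_mouth below 0.006 m and z of lid_small_knob in the frame of crock_small_mouth between 0.018 and 0.026 m and angle between each of lid_small_knob, lid_middle_knob, lid_large_knob's own z axis and vertical below 0.1 rad and angle between each of crock_small_mouth, crock_middle_mouth, crock_large_mouth's own z axis and vertical below 0.05 rad and distance of each of crock_small_mouth, crock_middle_mouth, crock_large_mouth from where it was at the start of the episode below 0.04 m and linear speed of each of lid_small, lid_middle, lid_large below 0.02 m/s and contact force between the fingers and lid_small below 0.1 N and horizontal distance between lid_middle_knob and crock_middle_mouth below 0.006 m and z of lid_middle_knob in the frame of crock_middle_mouth between 0.018 and 0.026 m and contact force between the fingers and lid_middle below 0.1 N and horizontal distance between lid_large_knob and crock_large_mouth below 0.006 m and z of lid_large_knob in the frame of crock_large_mouth between 0.018 and 0.026 m and contact force between the fingers and lid_large below 0.1 N); the robot touches nothing.
It fails at once if a lid is laid (or falls) on the bare counter or lower (height (world z) of any of lid_small_knob, lid_middle_knob, lid_large_knob below 0.041 m).
It fails at once if a crock is knocked over (angle between any of crock_small_mouth, crock_middle_mouth, crock_large_mouth's own z axis and vertical above 0.5 rad).
It also fails if it takes over 104 s, if anything falls off the work surface, if the arm or the gripper's body presses on something with over 40 N, if the wrist force passes 120 N, or if a joint passes its speed limit or range.

## Working session

There is one attempt and no reset: what is moved stays moved. The work goes in short steps, Python scripts to look and compute and a tool call to move; the robot and the scene stay as the last step left them, time stands still between calls to the robot, and variables do not carry over. Pictures are saved under pics/ and viewed, at most 14 in all, crops included, and the job is handed in when it is done.

Besides the shell and the picture viewer there is one more tool, called by a JSON object that holds its "api" and its "payload". apply_moves: Moves the arm, as the interface text tells. Its arguments: {"type":"object","properties":{"steps":{"type":"array","items":{"type":"array","items":{"type":"array","items":{"type":"number"}}}}},"required":["steps"]}

```bash
mkdir -p pics; python3 - <<'E'
from rig import bot
import cv2
s=bot.read_state();print(s['time_s'],s['position'],s['tcp_rot'],s['opening'])
for n in('side','top'):
    cv2.imwrite(f'pics/{n}0.png',bot.capture(n)); m=bot.camera_model(n); print(n,m)
E
```

```text
0.0 [ 0.16774005 -0.60129092  0.20957479] [[ 9.63290852e-01  2.68459845e-01 -2.14585167e-04]
 [ 2.68459679e-01 -9.63288546e-01  2.13958114e-03]
 [ 3.67684188e-04 -2.11864641e-03 -9.99997688e-01]] 1.000811212013828
side {'intrinsics': array([[453.91337296,   0.        , 321.02813798],
       [  0.        , 453.91337296, 202.63685901],
       [  0.        ,   0.        ,   1.        ]]), 'R': array([[-0.90627007, -0.4221777 , -0.02098924],
       [-0.26530753,  0.60677598, -0.74928954],
       [ 0.3290691 , -0.67349008, -0.66190984]]), 't': array([0.3577468 , 0.33914845, 0.99591905])}
top {'intrinsics': array([[471.25919016,   0.        , 321.43937662],
       [  0.        , 471.25919016, 200.85790793],
       [  0.        ,   0.        ,   1.        ]]), 'R': array([[-0.09415369, -0.99555086, -0.0036846 ],
       [-0.97079725,  0.09263166, -0.22129634],
       [ 0.22065307, -0.01725887, -0.97519965]]), 't': array([-0.19006849,  0.52290281,  1.39893405])}
```

View pics/top0.png

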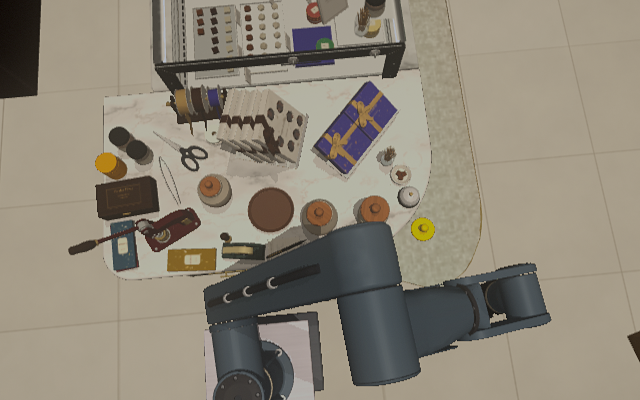

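View pics/side0.png

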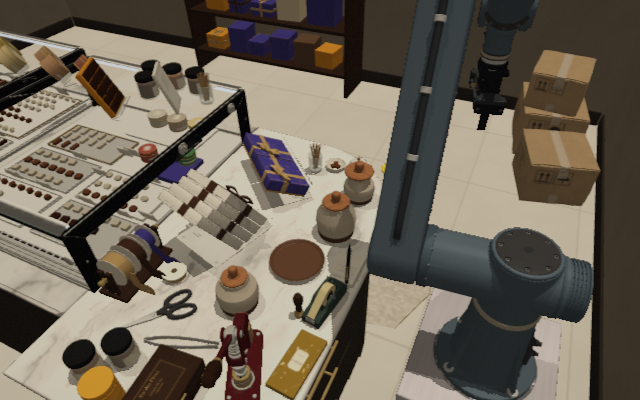

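Three crocks with lids sit near (212,188), (319,214) and (374,210) in the top view, with the plate at (271,209) and a yellow decoy at (423,229). I'll enlarge to identify which is which.

```bash
python3 - <<'E'
import cv2
t=cv2.imread('pics/top0.png')[160:250,185:405]; cv2.imwrite('pics/t1.png',cv2.resize(t,(770,315),interpolation=cv2.INTER_CUBIC))
t=cv2.imread('pics/side0.png')[150:320,200:390]; cv2.imwrite('pics/s1.png',cv2.resize(t,None,fx=3.5,fy=3.5,interpolation=cv2.INTER_CUBIC))
E
```

```text
(no output)
```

View pics/t1.png

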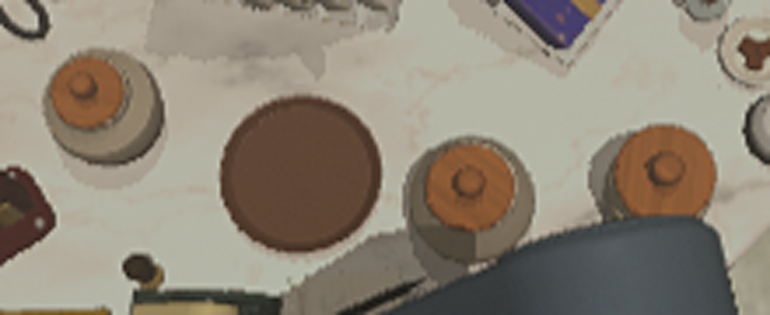

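View pics/s1.png

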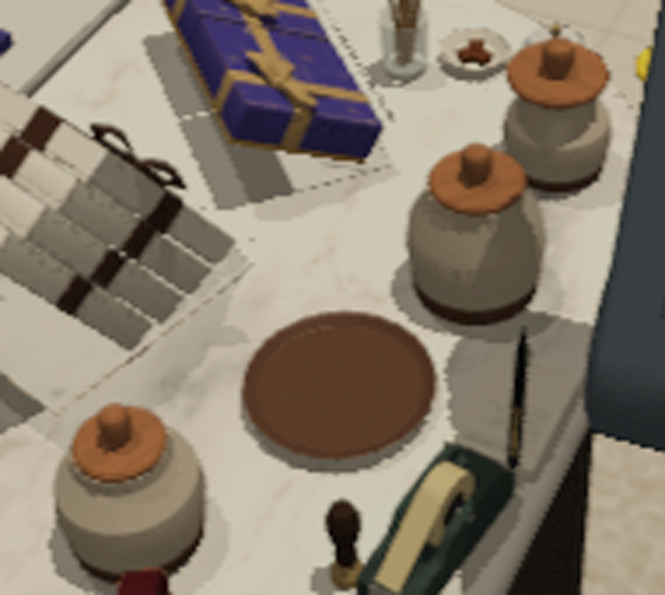

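Left: small lid on the middle crock. Centre: middle lid on the large crock. Right: large lid on the small crock. Next I'll triangulate the knob tops, flange centres and plate.

```bash
cat > h.py <<'E'
import numpy as np, cv2
from rig import bot
def P(n):
    m=bot.camera_model(n); return m['intrinsics']@np.c_[m['R'],m['t']]
def tri(pt,ps):
    X=cv2.triangulatePoints(P('top'),P('side'),np.array(pt,float).reshape(2,1),np.array(ps,float).reshape(2,1)).ravel(); return X[:3]/X[3]
def at(n,p,z):
    M=P(n); H=np.c_[M[:,0],M[:,1],M[:,2]*z+M[:,3]]; v=np.linalg.solve(H,[p[0],p[1],1]); return v[:2]/v[2]
def proj(n,X):
    v=P(n)@np.r_[X,1]; return v[:2]/v[2]
E
python3 - <<'E'
from h import *
np.set_printoptions(precision=4,suppress=True)
T=lambda u,v:(185+u/3.5,160+v/3.5); S=lambda u,v:(200+u/3.5,150+v/3.5)
for n,t,s,z in[('Lknob',(84,82),(114,413),.132),('Cknob',(469,178),(477,153),.146),('Rknob',(668,164),(558,47),.132),
 ('Lfl',(88,92),(121,440),.104),('Cfl',(470,187),(478,179),.118),('Rfl',(664,173),(557,72),.104),('plate',(301,174),(339,386),.014)]:
    print(n,tri(T(*t),S(*s)),at('top',T(*t),z),at('side',S(*s),z),z)
E
```

```text
Lknob [0.5731 0.091  0.1231] [0.5701 0.0889] [0.5681 0.0969] 0.132
Cknob [ 0.4541 -0.2276  0.1395] [ 0.4539 -0.2273] [ 0.4498 -0.2207] 0.146
Rknob [ 0.4531 -0.395   0.1258] [ 0.4529 -0.3939] [ 0.4491 -0.3871] 0.132
Lfl [0.5705 0.0932 0.0993] [0.569  0.0921] [0.568  0.0962] 0.104
Cfl [ 0.4524 -0.2279  0.1134] [ 0.4519 -0.2277] [ 0.45   -0.2231] 0.118
Rfl [ 0.4516 -0.3939  0.1005] [ 0.4511 -0.3934] [ 0.4499 -0.3895] 0.104
plate [ 0.5007 -0.0766  0.0086] [ 0.4991 -0.0773] [ 0.4987 -0.0725] 0.014
```

{"api": "apply_moves", "payload": {"steps": [[[9.4,-7.1,0,0,0,5,1],[18.7,-14.2,0,0,0,10,1],[28,-21.4,0,0,0,15.6,1],[37.4,-28.5,0,0,0,15.6,1],[37.4,-28.5,0,0,0,15.6,1],[37.4,-28.5,0,0,0,15.6,1],[37.4,-28.5,0,0,0,15.6,1],[37.4,-28.5,0,0,0,15.6,1],[37.4,-28.5,0,0,0,15.6,1],[37.4,-28.5,0,0,0,15.6,1],[37.4,-28.5,0,0,0,15.6,1],[37.4,-28.5,0,0,0,15.6,1]]]}}

```text
time_s: 1.6
position: [0.451, -0.2281, 0.2105]
tcp_rot: [[1.0, -0.002, -0.0], [-0.002, -1.0, -0.0], [-0.0, 0.0, -1.0]]
force: [0.9, 1.0, -1.1]
opening: 0.999
grasp_force: 0.0
```

{"api": "apply_moves", "payload": {"steps": [[[0,-0.1,4,0,0,0,1],[0,-0.1,6,0,0,0,1],[0,-0.1,7.7,0,0,0,1],[0,-0.1,7.7,0,0,0,1],[0,-0.1,7.7,0,0,0,-1],[0,-0.1,7.7,0,0,0,-1],[0,-0.1,7.7,0,0,0,-1],[0,-0.1,7.7,0,0,0,-1],[0,-0.1,7.7,0,0,0,-1],[0,-0.1,7.7,0,0,0,-1],[0,-0.1,7.7,0,0,0,-1]]]}}

```text
time_s: 2.98
position: [0.4516, -0.226, 0.1335]
tcp_rot: [[1.0, -0.0, -0.0], [-0.0, -1.0, 0.0], [-0.0, -0.0, -1.0]]
force: [0.5, 0.2, 0.7]
opening: 0.287
grasp_force: 0.0
```

```bash
python3 - <<'E'
from h import *
s=bot.capture('side');t=bot.capture('top')
a=cv2.resize(s[140:300,260:400],None,fx=3,fy=3,interpolation=cv2.INTER_CUBIC);b=cv2.resize(t[150:310,260:400],None,fx=2.8,fy=3,interpolation=cv2.INTER_CUBIC)
cv2.imwrite('pics/g1.png',np.hstack([a,b[:480,:380]]))
E
```

```text
(no output)
```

View pics/g1.png

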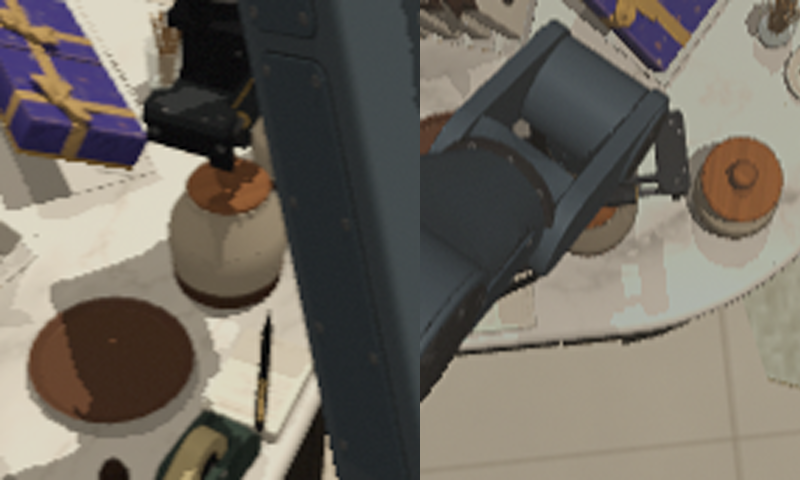

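The fingers straddle the middle lid's knob at about (230,160) in the side crop, with the opening matching 25 mm. I'll let it grip, then lift.

{"api": "apply_moves", "payload": {"steps": [[[0,0,0,0,0,0,-1],[0,0,0,0,0,0,-1],[0,0,0,0,0,0,-1],[0,0,-1.5,0,0,0,-1],[0,0,-4,0,0,0,-1],[0,0,-7,0,0,0,-1],[0,0,-7,0,0,0,-1],[0,0,-7,0,0,0,-1]]]}}

```text
time_s: 4.08
position: [0.4511, -0.2257, 0.203]
tcp_rot: [[1.0, -0.0, -0.001], [-0.0, -1.0, 0.001], [-0.001, -0.001, -1.0]]
force: [-0.3, 0.3, -0.2]
opening: 0.003
grasp_force: 0.0
```

```bash
python3 - <<'E'
from h import *
s=bot.capture('side');t=bot.capture('top')
a=cv2.resize(s[140:300,260:400],None,fx=3,fy=3,interpolation=cv2.INTER_CUBIC);b=cv2.resize(t[150:310,260:400],None,fx=2.8,fy=3,interpolation=cv2.INTER_CUBIC)
cv2.imwrite('pics/g2.png',np.hstack([a,b[:480,:380]]))
E
```

```text
(no output)
```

View pics/g2.png

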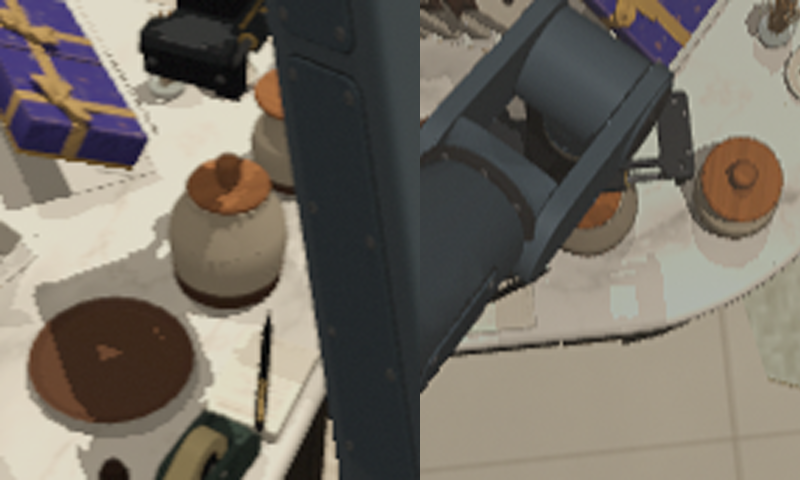

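```bash
python3 - <<'E'
from h import *
for X in [(.4516,-.226,.1225),(.4516,-.213,.1225),(.4511,-.2257,.192),(.4511,-.2257,.146),(.452,-.226,.146)]:
    p=proj('side',X);q=proj('top',X);print(X,p,(p-[260,140])*3,q)
s=bot.read_state();print(s['position'],s['opening'],s['grasp_force'],s['joint_positions'])
E
```

```text
(0.4516, -0.226, 0.1225) [336.45524458 199.05836267] [229.36573374 177.17508802] [318.69801307 213.27717355]
(0.4516, -0.213, 0.1225) [334.50300748 201.99911084] [223.50902245 185.99733251] [314.28685544 213.6895862 ]
(0.4511, -0.2257, 0.192) [336.62747995 178.82294401] [229.88243986 116.46883203] [318.37457713 208.59093672]
(0.4511, -0.2257, 0.146) [336.59688068 192.46789712] [229.79064204 157.40369135] [318.53440136 211.86328287]
(0.452, -0.226, 0.146) [336.32984967 192.31297256] [228.989549   156.93891769] [318.60895486 211.54929307]
[ 0.45080945 -0.22548454  0.20243306] -0.0006751264054661 0.0 [-3.92949059e+01  2.16479319e+01  9.96196040e+01  2.87398990e-04
  5.88800011e+01  5.07356029e+01]
```

```bash
python3 - <<'E'
from h import *
s=bot.capture('side')[80:220,280:380]
a=cv2.resize(s,None,fx=4,fy=4,interpolation=cv2.INTER_CUBIC)
g=cv2.imread('pics/g1.png')[:240,60:360]
b=cv2.resize(g,None,fx=4/3,fy=4/3)
o=np.zeros((560,800,3),np.uint8);o[:,:400]=a;o[240:560,400:]=b
o=cv2.convertScaleAbs(o,alpha=1.8,beta=30)
cv2.imwrite('pics/g3.png',o)
E
```

```text
(no output)
```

View pics/g3.png

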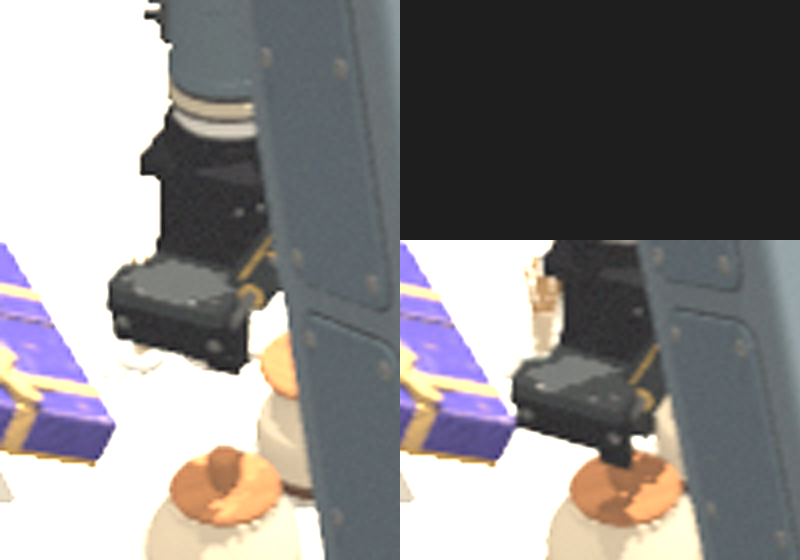

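The knob is untouched at g3 (224,465). In g1 the fingertip ended near (620,467), about 5 px higher than predicted, so the fingers probably closed above the knob. I'll reopen and go down in small steps while watching the force.

{"api": "apply_moves", "payload": {"steps": [[[0,0,0,0,0,0,1],[0,0,0,0,0,0,1],[0,0,0,0,0,0,1],[0,0,0,0,0,0,1],[0,0,0,0,0,0,1],[0,0,0,0,0,0,1],[0,0,3,0,0,0,1],[0,0,6,0,0,0,1],[0,0,7,0,0,0,1],[0,0,7.2,0,0,0,1],[0,0,7.4,0,0,0,1],[0,0,7.4,0,0,0,1]]]}}

```text
time_s: 5.72
position: [0.452, -0.2264, 0.1303]
tcp_rot: [[1.0, -0.0, 0.001], [-0.0, -1.0, -0.001], [0.001, 0.001, -1.0]]
force: [0.5, 0.6, 0.7]
opening: 0.998
grasp_force: 0.0
```

```bash
python3 - <<'E'
from h import *
s=bot.capture('side');t=bot.capture('top')
a=cv2.resize(s[110:230,280:380],None,fx=4,fy=4,interpolation=cv2.INTER_CUBIC)
b=cv2.resize(t[150:270,290:390],None,fx=4,fy=4,interpolation=cv2.INTER_CUBIC)
cv2.imwrite('pics/g4.png',cv2.convertScaleAbs(np.hstack([a,b]),alpha=1.8,beta=30))
E
```

```text
(no output)
```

View pics/g4.png

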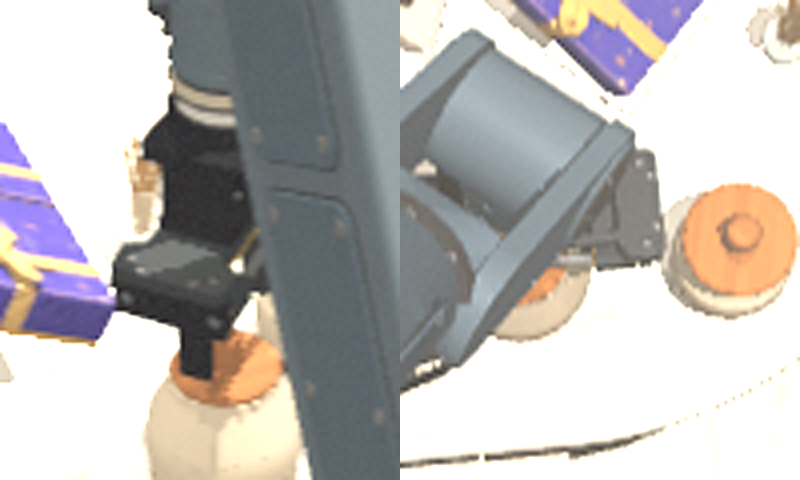

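```bash
python3 - <<'E'
from h import *
np.set_printoptions(precision=4,suppress=True)
for z in (.19,.21,.23,.25): print(z,at('top',(350.25,188),z),at('top',(355.7,214.5),z))
# side finger tip and body edge
for z in (.1193,.13,.14,.15): print(z,at('side',(329.3,203.8),z))
for z in (.189,.2,.21,.22): print(z,at('side',(309.5,187),z),at('side',(338,194),z))
print(bot.read_state()['joint_positions'])
E
```

```text
0.19 [ 0.5021 -0.3208] [ 0.4249 -0.3277]
0.21 [ 0.4971 -0.3191] [ 0.4211 -0.3259]
0.23 [ 0.4921 -0.3174] [ 0.4173 -0.3241]
0.25 [ 0.4872 -0.3158] [ 0.4136 -0.3224]
0.1193 [ 0.4628 -0.2042]
0.13 [ 0.4578 -0.1932]
0.14 [ 0.4531 -0.183 ]
0.15 [ 0.4484 -0.1727]
0.189 [ 0.5024 -0.1712] [ 0.4253 -0.175 ]
0.2 [ 0.4962 -0.1594] [ 0.4202 -0.1631]
0.21 [ 0.4905 -0.1487] [ 0.4156 -0.1523]
0.22 [ 0.4848 -0.1379] [ 0.411  -0.1415]
[-39.2902  27.9999 103.6872  -0.0014  48.2305  50.7355]
```

Both cameras put the tool about 28 mm higher than the reported z, with x and y matching. That explains the miss over the knob. I'll half-close and feel for the flange.

{"api": "apply_moves", "payload": {"steps": [[[0,0,0,0,0,0,0.2],[0,0,0,0,0,0,0.2],[0,0,0,0,0,0,0.2],[0,0,0,0,0,0,0.2],[0,0,0,0,0,0,0.2],[0,0,0.5,0,0,0,0.2],[0,0,1.0,0,0,0,0.2],[0,0,1.2,0,0,0,0.2],[0,0,1.4,0,0,0,0.2],[0,0,1.6,0,0,0,0.2],[0,0,1.6,0,0,0,0.2]]]}}

```text
time_s: 7.2
position: [0.4515, -0.226, 0.1134]
tcp_rot: [[1.0, -0.0, -0.0], [-0.0, -1.0, 0.0], [-0.0, -0.0, -1.0]]
force: [0.5, -0.3, 0.2]
opening: 0.6
grasp_force: 0.0
```

{"api": "apply_moves", "payload": {"steps": [[[0,0,0.2,0,0,0,0.2],[0,0,0.4,0,0,0,0.2],[0,0,0.6,0,0,0,0.2],[0,0,0.6,0,0,0,0.2]]]}}

```text
time_s: 7.7
position: [0.4515, -0.226, 0.1074]
tcp_rot: [[1.0, -0.0, -0.0], [-0.0, -1.0, 0.0], [-0.0, -0.0, -1.0]]
force: [0.0, 1.6, 0.5]
opening: 0.6
grasp_force: 0.0
```

{"api": "apply_moves", "payload": {"steps": [[[0,0,0,0,0,0,-1],[0,0,0,0,0,0,-1],[0,0,0,0,0,0,-1],[0,0,0,0,0,0,-1],[0,0,0,0,0,0,-1],[0,0,0,0,0,0,-1],[0,0,0,0,0,0,-1],[0,0,0,0,0,0,-1]]]}}

```text
time_s: 8.7
position: [0.4515, -0.226, 0.1076]
tcp_rot: [[1.0, -0.0, -0.0], [-0.0, -1.0, 0.0], [-0.0, -0.0, -1.0]]
force: [0.1, 0.6, 1.4]
opening: 0.279
grasp_force: 30.0
```

{"api": "apply_moves", "payload": {"steps": [[[0,0,-2,0,0,0,-1],[0,0,-5,0,0,0,-1],[0,0,-8,0,0,0,-1],[1.8,-5.3,-8,0,0,0,-1],[3.6,-10.6,-8,0,0,0,-1],[5.3,-16,-8,0,0,0,-1],[5.3,-16,-8,0,0,0,-1],[5.3,-16,-8,0,0,0,-1]]]}}

```text
time_s: 9.7
position: [0.5046, -0.0662, 0.1874]
tcp_rot: [[1.0, 0.001, -0.0], [0.001, -1.0, -0.001], [-0.0, 0.001, -1.0]]
force: [0.5, -0.0, -0.2]
opening: 0.277
grasp_force: 30.0
```

```bash
python3 - <<'E'
from h import *
s=bot.capture('side');t=bot.capture('top')
a=cv2.resize(s[110:290,240:380],None,fx=3.2,fy=3.2,interpolation=cv2.INTER_CUBIC)
b=cv2.resize(t[165:265,290:400],None,fx=3.2,fy=3.2,interpolation=cv2.INTER_CUBIC)
o=np.zeros((576,800,3),np.uint8);o[:,:448]=a;o[:320,448:]=b
cv2.imwrite('pics/g5.png',o);cv2.imwrite('pics/g5top.png',t);cv2.imwrite('pics/g5side.png',s)
E
```

```text
(no output)
```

View pics/g5.png

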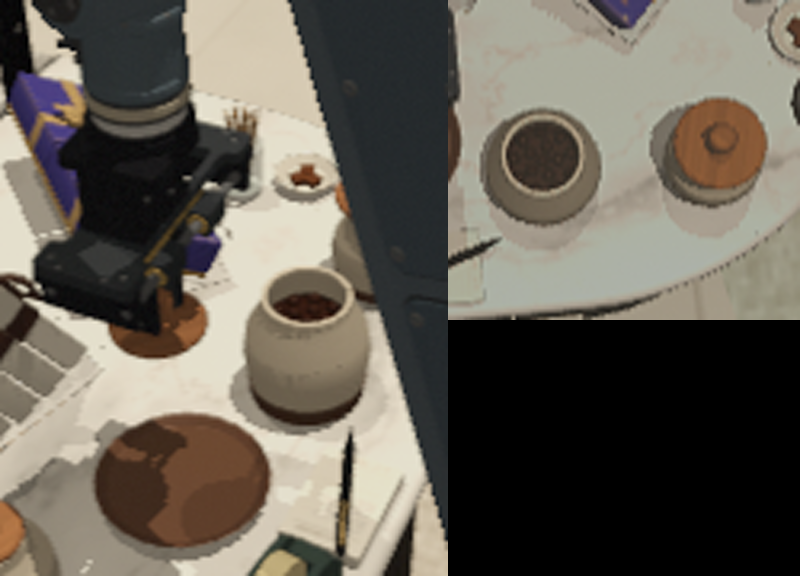

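Lid is held level at side-crop (158,322). The open large crock shows its mouth at top-crop (542,153) and side-crop (306,297). The large lid is at top-crop (720,143).

```bash
python3 - <<'E'
from h import *
np.set_printoptions(precision=4,suppress=True)
A=lambda u,v:(290+(u-448)/3.2,165+v/3.2); B=lambda u,v:(240+u/3.2,110+v/3.2)
print('mouth',tri(A(542,153),B(306,297)),at('top',A(542,153),.11),at('side',B(306,297),.11))
print('Rlid',at('top',A(720.5,143),.104)); 
print('Rknob',at('top',A(721,134),.132))
for z in(.19,.197,.20):print('held',z,at('side',B(158,322),z))
E
```

```text
mouth [ 0.4556 -0.2284  0.1059] [ 0.4553 -0.2282] [ 0.4532 -0.2242]
Rlid [ 0.4502 -0.3946]
Rknob [ 0.453  -0.3924]
held 0.19 [ 0.507  -0.0712]
held 0.197 [ 0.503  -0.0646]
held 0.2 [ 0.5012 -0.0618]
```

{"api": "apply_moves", "payload": {"steps": [[[0,0,4,0,0,0,-1],[0,0,8,0,0,0,-1],[0,0,12,0,0,0,-1],[0,0,14.5,0,0,0,-1],[0,0,15.5,0,0,0,-1],[0,0,15.9,0,0,0,-1],[0,0,16.1,0,0,0,-1],[0,0,16.3,0,0,0,-1],[0,0,16.3,0,0,0,-1]]]}}

```text
time_s: 10.92
position: [0.505, -0.0661, 0.025]
tcp_rot: [[1.0, -0.0, 0.001], [-0.0, -1.0, -0.0], [0.001, 0.0, -1.0]]
force: [1.1, -0.3, -0.4]
opening: 0.279
grasp_force: 30.0
```

{"api": "apply_moves", "payload": {"steps": [[[0,0,0.1,0,0,0,-1],[0,0,0.2,0,0,0,-1],[0,0,0.3,0,0,0,-1],[0,0,0.3,0,0,0,-1]]]}}

```text
time_s: 11.42
position: [0.5046, -0.0661, 0.0222]
tcp_rot: [[1.0, -0.0, 0.0], [-0.0, -1.0, -0.0], [0.0, 0.0, -1.0]]
force: [-1.5, -0.7, 6.6]
opening: 0.279
grasp_force: 30.0
```

{"api": "apply_moves", "payload": {"steps": [[[0,0,0,0,0,0,1],[0,0,0,0,0,0,1],[0,0,0,0,0,0,1],[0,0,0,0,0,0,1],[0,0,-4,0,0,0,1],[0,0,-9,0,0,0,1],[0,0,-14,0,0,0,1],[0,0,-14,0,0,0,1],[-1.4,8,-14,0,0,0,1],[-3.4,18,-14,0,0,0,1],[-5.4,28,-14,0,0,0,1],[-5.4,32.6,-14,0,0,0,1],[-5.4,32.6,-14,0,0,0,1],[-5.4,32.6,-14,0,0,0,1],[-5.4,32.6,-14,0,0,0,1]]]}}

```text
time_s: 13.3
position: [0.4496, -0.3921, 0.1601]
tcp_rot: [[1.0, -0.003, -0.001], [-0.003, -1.0, 0.002], [-0.001, -0.002, -1.0]]
force: [0.1, 1.1, -0.5]
opening: 1.002
grasp_force: 0.0
```

{"api": "apply_moves", "payload": {"steps": [[[0.1,0,3,0,0,0,1],[0.1,0,5.5,0,0,0,1],[0.1,0,6.5,0,0,0,1],[0.1,0,6.5,0,0,0,1],[0.1,0,6.5,0,0,0,-1],[0.1,0,6.5,0,0,0,-1],[0.1,0,6.5,0,0,0,-1],[0.1,0,6.5,0,0,0,-1],[0.1,0,6.5,0,0,0,-1],[0.1,0,6.5,0,0,0,-1],[0.1,0,6.5,0,0,0,-1],[0.1,0,6.5,0,0,0,-1],[0.1,0,6.5,0,0,0,-1]]]}}

```text
time_s: 14.92
position: [0.4514, -0.3919, 0.0965]
tcp_rot: [[1.0, -0.001, -0.0], [-0.001, -1.0, 0.0], [-0.0, -0.0, -1.0]]
force: [-0.6, 1.0, 0.8]
opening: 0.311
grasp_force: 30.0
```

{"api": "apply_moves", "payload": {"steps": [[[0,0,-2,0,0,0,-1],[0,0,-5,0,0,0,-1],[0,0,-7.5,0,0,0,-1],[0,0,-7.5,0,0,0,-1],[0.1,-5,-7.5,0,0,0,-1],[0.2,-10,-7.5,0,0,0,-1],[0.2,-14,-7.5,0,0,0,-1],[0.2,-16.6,-7.5,0,0,0,-1],[0.2,-16.6,-7.5,0,0,0,-1],[0.2,-16.6,-5,0,0,0,-1],[0.2,-16.6,-5,0,0,0,-1]]]}}

```text
time_s: 16.3
position: [0.4523, -0.226, 0.1447]
tcp_rot: [[1.0, -0.001, -0.004], [-0.001, -1.0, 0.003], [-0.004, -0.003, -1.0]]
force: [0.0, -0.4, -1.5]
opening: 0.313
grasp_force: 30.0
```

```bash
python3 - <<'E'
from h import *
s=bot.capture('side');t=bot.capture('top')
a=cv2.resize(s[110:290,240:380],None,fx=3.2,fy=3.2,interpolation=cv2.INTER_CUBIC)
b=cv2.resize(t[165:265,290:400],None,fx=3.2,fy=3.2,interpolation=cv2.INTER_CUBIC)
o=np.zeros((576,800,3),np.uint8);o[:,:448]=a;o[:320,448:]=b
cv2.imwrite('pics/g6.png',o)
E
```

```text
(no output)
```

View pics/g6.png

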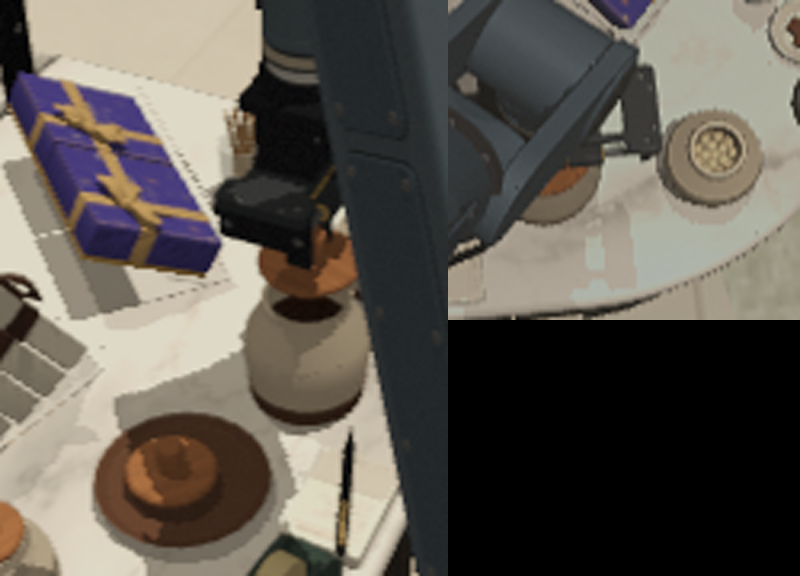

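Middle lid stands on the plate at side-crop (172,470). The held large lid lines up over the large mouth. The small crock's mouth shows at top-crop (718,150).

{"api": "apply_moves", "payload": {"steps": [[[0.1,0,1,0,0,0,-1],[0.1,0,1.8,0,0,0,-1],[0.1,0,2.2,0,0,0,-1],[0.1,0,2.5,0,0,0,-1],[0.1,0,2.5,0,0,0,-1]]]}}

```text
time_s: 17.02
position: [0.4545, -0.226, 0.1214]
tcp_rot: [[1.0, -0.0, -0.0], [-0.0, -1.0, 0.0], [-0.0, -0.0, -1.0]]
force: [0.1, -0.5, -2.0]
opening: 0.312
grasp_force: 30.0
```

```bash
python3 - <<'E'
from h import *
A=lambda u,v:(290+(u-448)/3.2,165+v/3.2); B=lambda u,v:(240+u/3.2,110+v/3.2)
print('small mouth',at('top',A(718,150),.082)); print('plate lid flange',at('side',B(171,472),.032))
E
```

```text
small mouth [ 0.44800698 -0.3943322 ]
plate lid flange [ 0.5030685  -0.06376373]
```

{"api": "apply_moves", "payload": {"steps": [[[0,0,0.2,0,0,0,-1],[0,0,0.4,0,0,0,-1],[0,0,0.6,0,0,0,-1],[0,0,0.8,0,0,0,-1],[0,0,0.8,0,0,0,-1]]]}}

```text
time_s: 17.65
position: [0.4545, -0.226, 0.1134]
tcp_rot: [[1.0, -0.0, -0.0], [-0.0, -1.0, 0.0], [-0.0, -0.0, -1.0]]
force: [0.3, -0.2, -1.4]
opening: 0.316
grasp_force: 30.0
```

No resistance so far; finishing the last few mm.

{"api": "apply_moves", "payload": {"steps": [[[0,0,0.1,0,0,0,-1],[0,0,0.2,0,0,0,-1],[0,0,0.3,0,0,0,-1],[0,0,0.3,0,0,0,-1]]]}}

```text
time_s: 18.15
position: [0.4546, -0.226, 0.1106]
tcp_rot: [[1.0, -0.0, 0.0], [-0.0, -1.0, 0.0], [0.0, -0.0, -1.0]]
force: [0.6, 0.7, -0.3]
opening: 0.313
grasp_force: 30.0
```

{"api": "apply_moves", "payload": {"steps": [[[0,0,0.1,0,0,0,-1],[0,0,0.2,0,0,0,-1],[0,0,0.2,0,0,0,-1]]]}}

```text
time_s: 18.52
position: [0.4547, -0.2261, 0.1104]
tcp_rot: [[1.0, -0.0, 0.001], [-0.0, -1.0, -0.001], [0.001, 0.001, -1.0]]
force: [-2.7, 2.2, 14.6]
opening: 0.314
grasp_force: 30.0
```

{"api": "apply_moves", "payload": {"steps": [[[0,0,-0.1,0,0,0,1],[0,0,-0.1,0,0,0,1],[0,0,-0.1,0,0,0,1],[0,0,-0.1,0,0,0,1],[0,0,-0.1,0,0,0,1],[0,0,-4,0,0,0,1],[0,0,-7,0,0,0,1],[0,0,-7,0,0,0,1],[2,-6,-7,0,0,0,1],[4,-12,-7,0,0,0,1],[6.5,-18,-7,0,0,0,1],[8.5,-24,-7,0,0,0,1],[10.5,-29,-7,0,0,0,1],[11.5,-31.9,-7,0,0,0,1],[11.5,-31.9,-7,0,0,0,1],[11.5,-31.9,-7,0,0,0,1]]]}}

```text
time_s: 20.52
position: [0.5687, 0.0923, 0.1774]
tcp_rot: [[1.0, -0.001, -0.003], [-0.001, -1.0, -0.0], [-0.003, 0.0, -1.0]]
force: [-0.6, -0.8, -0.2]
opening: 0.998
grasp_force: 0.0
```

{"api": "apply_moves", "payload": {"steps": [[[0,0,3,0,0,0,1],[0,0,6,0,0,0,1],[0,0,7.5,0,0,0,1],[0,0,8.0,0,0,0,1],[0,0,8.0,0,0,0,1],[0,0,8.0,0,0,0,-1],[0,0,8.0,0,0,0,-1],[0,0,8.0,0,0,0,-1],[0,0,8.0,0,0,0,-1],[0,0,8.0,0,0,0,-1],[0,0,8.0,0,0,0,-1],[0,0,8.0,0,0,0,-1],[0,0,8.0,0,0,0,-1],[0,0,8.0,0,0,0,-1]]]}}

```text
time_s: 22.28
position: [0.5699, 0.0934, 0.0988]
tcp_rot: [[1.0, -0.0, 0.0], [-0.0, -1.0, 0.001], [0.0, -0.001, -1.0]]
force: [0.2, 3.8, 2.1]
opening: 0.244
grasp_force: 30.0
```

{"api": "apply_moves", "payload": {"steps": [[[0,0,-2,0,0,0,-1],[0,0,-5,0,0,0,-1],[0,0,-8.5,0,0,0,-1],[0,0,-8.5,0,0,0,-1],[-1.2,5,-8.5,0,0,0,-1],[-2.5,10,-8.5,0,0,0,-1],[-3.7,15,-8.5,0,0,0,-1],[-5,20,-8.5,0,0,0,-1],[-6.2,25,-8.5,0,0,0,-1],[-7.5,30,-8.5,0,0,0,-1],[-8.7,35,-8.5,0,0,0,-1],[-10,40,-8.5,0,0,0,-1],[-11.2,45,-8.5,0,0,0,-1],[-12.2,48.5,-8.5,0,0,0,-1],[-12.2,48.5,-8.5,0,0,0,-1],[-12.2,48.5,-8.5,0,0,0,-1]]]}}

```text
time_s: 24.28
position: [0.4466, -0.3908, 0.1821]
tcp_rot: [[1.0, -0.001, -0.002], [-0.001, -1.0, 0.003], [-0.002, -0.003, -1.0]]
force: [-0.6, 0.7, -0.7]
opening: 0.244
grasp_force: 30.0
```

```bash
python3 - <<'E'
from h import *
s=bot.capture('side');t=bot.capture('top')
a=cv2.resize(s[130:260,290:420],None,fx=3.2,fy=3.2,interpolation=cv2.INTER_CUBIC)
b=cv2.resize(t[165:265,340:450],None,fx=3.2,fy=3.2,interpolation=cv2.INTER_CUBIC)
c=cv2.resize(t[155:235,180:300],None,fx=3,fy=3,interpolation=cv2.INTER_CUBIC)
o=np.zeros((600,800,3),np.uint8);o[:416,:416]=a;o[:320,440:792]=b;o[340:580,440:800]=c
cv2.imwrite('pics/g7.png',o); cv2.imwrite('pics/t7.png',t)
E
```

View pics/g7.png

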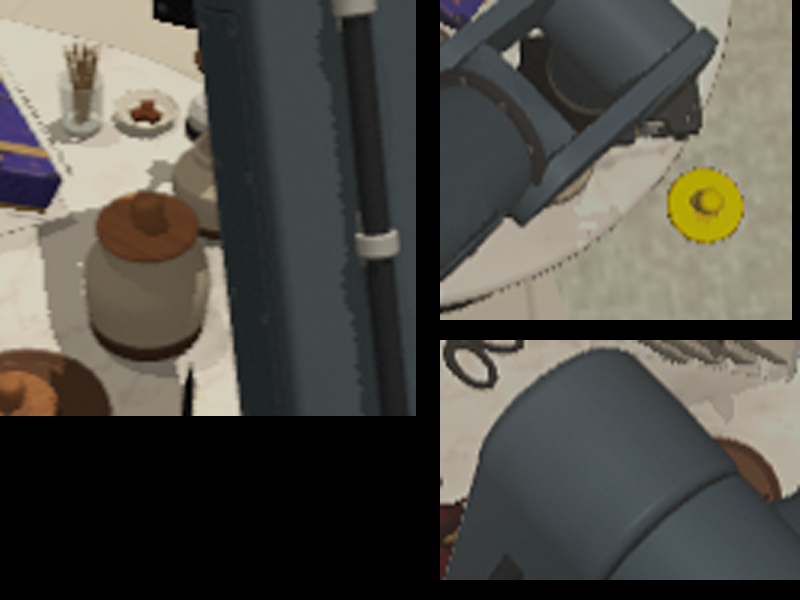

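The large lid sits home at side-crop (148,225). The small crock is hidden behind the arm, so I'll go down by force.

{"api": "apply_moves", "payload": {"steps": [[[0,0,3,0,0,0,-1],[0,0,6,0,0,0,-1],[0,0,7.6,0,0,0,-1],[0,0,8.0,0,0,0,-1],[0,0,8.3,0,0,0,-1],[0,0,8.5,0,0,0,-1],[0,0,8.5,0,0,0,-1]]]}}

```text
time_s: 25.25
position: [0.4477, -0.3924, 0.0991]
tcp_rot: [[1.0, -0.001, 0.001], [-0.001, -1.0, -0.001], [0.001, 0.001, -1.0]]
force: [0.0, 0.2, 0.2]
opening: 0.244
grasp_force: 30.0
```

{"api": "apply_moves", "payload": {"steps": [[[0,0,0.2,0,0,0,-1],[0,0,0.4,0,0,0,-1],[0,0,0.5,0,0,0,-1],[0,0,0.5,0,0,0,-1]]]}}

```text
time_s: 25.75
position: [0.4474, -0.392, 0.0934]
tcp_rot: [[1.0, -0.001, -0.0], [-0.001, -1.0, 0.0], [-0.0, -0.0, -1.0]]
force: [-0.6, 0.3, -0.1]
opening: 0.24
grasp_force: 30.0
```

{"api": "apply_moves", "payload": {"steps": [[[0,0,0.2,0,0,0,-1],[0,0,0.4,0,0,0,-1],[0,0,0.5,0,0,0,-1],[0,0,0.5,0,0,0,-1]]]}}

```text
time_s: 26.25
position: [0.4475, -0.392, 0.0884]
tcp_rot: [[1.0, -0.0, -0.0], [-0.0, -1.0, 0.0], [-0.0, -0.0, -1.0]]
force: [-0.0, 0.1, -0.5]
opening: 0.243
grasp_force: 30.0
```

{"api": "apply_moves", "payload": {"steps": [[[0,0,0.1,0,0,0,-1],[0,0,0.2,0,0,0,-1],[0,0,0.3,0,0,0,-1],[0,0,0.4,0,0,0,-1],[0,0,0.4,0,0,0,-1]]]}}

```text
time_s: 26.88
position: [0.4473, -0.3921, 0.0853]
tcp_rot: [[1.0, -0.0, -0.0], [-0.0, -1.0, -0.0], [-0.0, 0.0, -1.0]]
force: [-1.6, 1.1, 5.3]
opening: 0.243
grasp_force: 30.0
```

{"api": "apply_moves", "payload": {"steps": [[[0,0,0.1,0,0,0,-1],[0,0,0.1,0,0,0,-1],[0,0,0,0,0,0,1],[0,0,0,0,0,0,1],[0,0,0,0,0,0,1],[0,0,0,0,0,0,1],[0,0,0,0,0,0,1],[0,0,-4,0,0,0,1],[0,0,-8.5,0,0,0,1],[0,0,-9,0,0,0,1],[0.5,-5,-9,0,0,0,1],[1,-10,-9,0,0,0,1],[2,-16,-9,0,0,0,1],[3,-22,-9,0,0,0,1],[4.5,-28,-9,0,0,0,1],[5.7,-32.6,-9,0,0,0,1],[5.7,-32.6,-9,0,0,0,1],[5.7,-32.6,-9,0,0,0,1]]]}}

```text
time_s: 29.12
position: [0.5043, -0.0662, 0.174]
tcp_rot: [[1.0, 0.0, -0.001], [0.0, -1.0, -0.0], [-0.001, 0.0, -1.0]]
force: [0.0, 0.4, 0.1]
opening: 0.999
grasp_force: 0.0
```

```bash
python3 - <<'E'
from h import *
s=bot.capture('side');t=bot.capture('top')
a=cv2.resize(s[130:320,200:390],None,fx=2.9,fy=2.9,interpolation=cv2.INTER_CUBIC)
b=cv2.resize(t[165:255,350:430],None,fx=3,fy=3,interpolation=cv2.INTER_CUBIC)
c=cv2.resize(t[160:230,180:260],None,fx=3,fy=3,interpolation=cv2.INTER_CUBIC)
o=np.zeros((560,800,3),np.uint8);o[:551,:551]=a;o[:270,555:795]=b;o[280:490,555:795]=c
cv2.imwrite('pics/g8.png',o); cv2.imwrite('pics/t8.png',t)
E
```

```text
(no output)
```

View pics/g8.png

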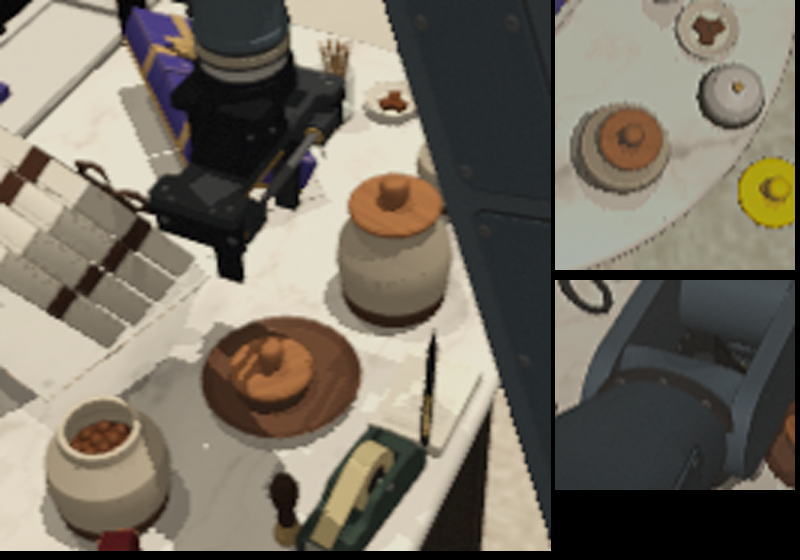

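Small lid is home and level at crop (631,137). The middle crock's mouth is at side-crop (100,432), and the middle lid is on the plate at (270,365).

{"api": "apply_moves", "payload": {"steps": [[[0,0,4,0,0,0,1],[0,0,8,0,0,0,1],[0,0,12,0,0,0,1],[0,0,14.5,0,0,0,1],[0,0,15,0,0,0,1],[0,0,15,0,0,0,1],[0,0,15,0,0,0,-1],[0,0,15,0,0,0,-1],[0,0,15,0,0,0,-1],[0,0,15,0,0,0,-1],[0,0,15,0,0,0,-1],[0,0,15,0,0,0,-1],[0,0,15,0,0,0,-1],[0,0,15,0,0,0,-1],[0,0,15,0,0,0,-1]]]}}

```text
time_s: 31.1
position: [0.5046, -0.0661, 0.0245]
tcp_rot: [[1.0, -0.001, -0.0], [-0.001, -1.0, 0.0], [-0.0, -0.0, -1.0]]
force: [-0.4, 0.5, 0.1]
opening: 0.281
grasp_force: 30.0
```

```bash
python3 - <<'E'
from h import *
B=lambda u,v:(200+u/2.9,130+v/2.9)
print('mid mouth',at('side',B(100,432),.096)); print('large flange',at('side',B(396,205),.118),'plate lid',at('side',B(270,366),.032))
E
```

```text
mid mouth [0.56759277 0.09938955]
large flange [ 0.45076079 -0.22473683] plate lid [ 0.50595257 -0.06739733]
```

```bash
python3 - <<'E'
from h import *
T=lambda u,v:(185+u/3.5,160+v/3.5)
for n,p,z in[('mid',(104.5,106.5),(.045,.05,.055)),('large',(469,199),(.05,.055,.06))]:
    for q in z: print(n,q,at('top',T(*p),q))
p=proj('side',(.5685,.0975,.096)); print((p-[200,130])*2.9)
E
```

```text
mid 0.045 [0.57078541 0.09102289]
mid 0.05 [0.56942677 0.08996122]
mid 0.055 [0.56806813 0.08889956]
large 0.05 [ 0.45475472 -0.22654896]
large 0.055 [ 0.45379724 -0.22650337]
large 0.06 [ 0.45283976 -0.22645778]
[100.34363446 429.93709969]
```

{"api": "apply_moves", "payload": {"steps": [[[0,0,-3,0,0,0,-1],[0,0,-7,0,0,0,-1],[0,0,-11,0,0,0,-1],[0,0,-13.5,0,0,0,-1],[0,0,-13.5,0,0,0,-1],[2,-5,-13.5,0,0,0,-1],[4,-10,-13.5,0,0,0,-1],[6.4,-16.3,-13.5,0,0,0,-1],[6.4,-16.3,-13.5,0,0,0,-1],[6.4,-16.3,-12,0,0,0,-1],[6.4,-16.3,-12,0,0,0,-1]]]}}

```text
time_s: 32.48
position: [0.5662, 0.0956, 0.142]
tcp_rot: [[1.0, -0.002, -0.006], [-0.002, -1.0, -0.0], [-0.006, 0.0, -1.0]]
force: [0.0, -0.2, 0.1]
opening: 0.277
grasp_force: 30.0
```

```bash
python3 - <<'E'
from h import *
s=bot.capture('side');t=bot.capture('top')
a=cv2.resize(s[190:320,190:290],None,fx=4.2,fy=4.2,interpolation=cv2.INTER_CUBIC)
b=cv2.resize(t[150:250,170:260],None,fx=4,fy=4,interpolation=cv2.INTER_CUBIC)
o=np.zeros((546,790,3),np.uint8);o[:546,:420]=a;o[:400,430:790]=b
cv2.imwrite('pics/g9.png',o)
E
```

```text
(no output)
```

View pics/g9.png

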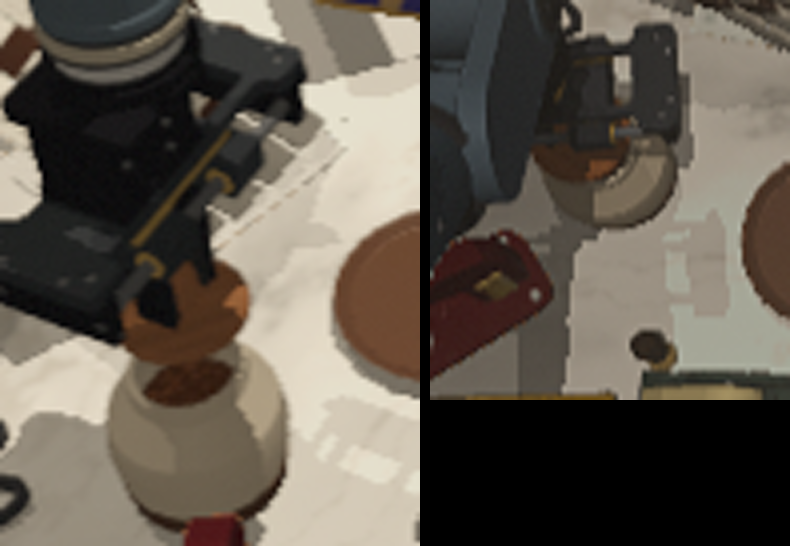

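```bash
python3 - <<'E'
from h import *
B=lambda u,v:(190+u/4.2,190+v/4.2)
for z in(.148,.151,.154): print(z,at('side',B(185,311),z))
print(bot.read_state()['position'])
A=lambda u,v:(170+(u-430)/4,150+v/4)
print('belly',at('top',A(611,160.5),.048))
E
```

```text
0.148 [0.5616537  0.09635927]
0.151 [0.55980912 0.09837636]
0.154 [0.55796454 0.10039345]
[0.56775229 0.09541406 0.1435526 ]
belly [0.57083367 0.0891161 ]
```

```bash
python3 - <<'E'
from h import *
print('mouth',at('side',(234.5,277.6),.096)); print('lid',at('side',(234.0,262.6),.152))
print(proj('side',(.5677,.0954,.152)),proj('side',(.569,.093,.096)))
E
```

```text
mouth [0.56978563 0.09595719]
lid [0.56164423 0.09549437]
[231.74617054 261.73685341] [235.48378063 276.79602413]
```

Held lid is above the mouth and roughly concentric at side-crop (185,305) versus (187,~430). Small correction, then down under force watch.

{"api": "apply_moves", "payload": {"steps": [[[0.25,0.2,1,0,0,0,-1],[0.25,0.2,2,0,0,0,-1],[0.25,0.2,2.8,0,0,0,-1],[0.25,0.2,3.2,0,0,0,-1],[0.25,0.2,3.4,0,0,0,-1],[0.25,0.2,3.6,0,0,0,-1],[0.25,0.2,3.6,0,0,0,-1]]]}}

```text
time_s: 33.45
position: [0.5713, 0.095, 0.1086]
tcp_rot: [[1.0, -0.0, 0.0], [-0.0, -1.0, 0.0], [0.0, -0.0, -1.0]]
force: [0.3, -0.2, -0.0]
opening: 0.281
grasp_force: 30.0
```

{"api": "apply_moves", "payload": {"steps": [[[-0.1,0.1,0.2,0,0,0,-1],[-0.1,0.1,0.4,0,0,0,-1],[-0.1,0.1,0.5,0,0,0,-1],[-0.1,0.1,0.5,0,0,0,-1]]]}}

```text
time_s: 33.95
position: [0.5702, 0.0939, 0.1034]
tcp_rot: [[1.0, -0.001, -0.0], [-0.001, -1.0, 0.0], [-0.0, -0.0, -1.0]]
force: [0.2, 0.1, -0.8]
opening: 0.275
grasp_force: 30.0
```

In the mouth; continuing (home expected at about z 0.0955).

{"api": "apply_moves", "payload": {"steps": [[[0,0,0.2,0,0,0,-1],[0,0,0.4,0,0,0,-1],[0,0,0.5,0,0,0,-1],[0,0,0.5,0,0,0,-1]]]}}

```text
time_s: 34.45
position: [0.5703, 0.094, 0.0985]
tcp_rot: [[1.0, -0.001, 0.0], [-0.001, -1.0, 0.0], [0.0, -0.0, -1.0]]
force: [0.6, 1.9, -1.1]
opening: 0.283
grasp_force: 30.0
```

{"api": "apply_moves", "payload": {"steps": [[[0,0,0.1,0,0,0,-1],[0,0,0.2,0,0,0,-1],[0,0,0.3,0,0,0,-1],[0,0,0.3,0,0,0,-1]]]}}

```text
time_s: 34.95
position: [0.5706, 0.0943, 0.0963]
tcp_rot: [[1.0, -0.001, 0.001], [-0.001, -1.0, 0.001], [0.001, -0.001, -1.0]]
force: [0.1, 2.9, 6.0]
opening: 0.279
grasp_force: 30.0
```

{"api": "apply_moves", "payload": {"steps": [[[0,0,0.1,0,0,0,-1],[0,0,0,0,0,0,1],[0,0,0,0,0,0,1],[0,0,0,0,0,0,1],[0,0,0,0,0,0,1],[0,0,0,0,0,0,1],[0,0,-4,0,0,0,1],[0,0,-8,0,0,0,1],[0,0,-12,0,0,0,1],[-2,6,-12,0,0,0,1],[-4,12,-12,0,0,0,1],[-6,16,-12,0,0,0,1],[-6,16,-12,0,0,0,1],[-6,16,-12,0,0,0,1]]]}}

```text
time_s: 36.7
position: [0.5103, -0.066, 0.2156]
tcp_rot: [[1.0, -0.001, 0.0], [-0.001, -1.0, 0.0], [0.0, -0.0, -1.0]]
force: [-0.7, 0.2, -0.4]
opening: 1.002
grasp_force: 0.0
```

```bash
python3 - <<'E'
from h import *
s=bot.capture('side');t=bot.capture('top')
a=cv2.resize(s[130:320,200:390],None,fx=2.9,fy=2.9,interpolation=cv2.INTER_CUBIC)
b=cv2.resize(t[165:255,290:420],None,fx=1.9,fy=1.9,interpolation=cv2.INTER_CUBIC)
o=np.zeros((560,800,3),np.uint8);o[:551,:551]=a;o[:171,553:800]=b
cv2.imwrite('pics/g10.png',o)
E
```

```text
(no output)
```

View pics/g10.png

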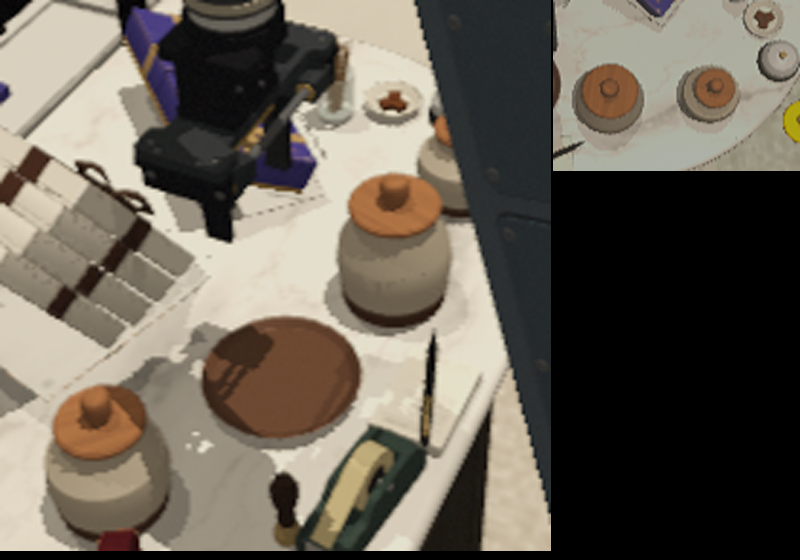

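All three lids sit level and home: middle at (100,415), large at (395,205), small at (714,88). The plate is empty, so I'm handing in.

```bash
python3 -c "
from rig import bot
print(bot.hand_in())"
```

```text
the job is handed in; nothing more can be done
None
```

All three lids are on their own crocks, the plate is empty, and the job was handed in at about 37 s; the final pictures showed the lids home and level, but hand-in returned no verdict.

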